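# Open the sprung jaw of the jar holder to its mark and hold it

### The arm

A 6-joint arm with a two-finger parallel gripper is mounted at the origin on the work surface. World frame = base frame: x ahead of the robot, y to its left, z up, the work surface at z = 0. Lengths are in mm, angles in degrees, forces in N, time in s.
With the tool pointing down it reaches from about 300 to 750 mm from the base axis. Payload 8.5 kg.
Tool frame: the origin (TCP) lies at the very end of the fingers, on their centre line; the grasp point (between the pads) lies 19 mm behind it (bot.grasp_offset is the distance from the TCP to the grasp point, in mm); z points along the fingers, x is the direction in which the jaws open and shut, and the axes are right-handed (so a half turn about z gives the same grasp; the last joint's range is limited). The gripper opens to 85 mm and grips with 20 to 120 N. Pads are 22 mm wide; open, the fingers measure 114 mm over their backs; the gripper's body (76 mm by 85 mm) begins 54 mm behind the grasp point. The pads swing forward as they close: fully open they stand 13 mm farther back than shut.
Start: joints at [54.586, 21.807, 74.336, -0, 83.858, -12.336], TCP at [215.587, 505.967, 231.322] pointing down, gripper open.
Joint ranges: [-178.18, 178.18], [-50.72, 133.34], [12.68, 142.11], [-81.47, 261.47], [9.98, 163.14], [-165.26, 165.26]. Speed limits (degrees/s): [136.94, 136.94, 180, 180, 180, 180].

### API

Orientations are given as [roll, pitch, yaw] about the fixed x, y, z axes, in that order (R = Rz(yaw) Ry(pitch) Rx(roll)).
In Python, from cell import sensors, capture, camera_params, order, cut_out, tip_of, bot gives the robot as it stands. The module is installed in compiled form; this text tells all that it offers.
- The arm moves only by the tool carry_out, never from a script. Its argument "deltas" is a list that holds one entry, the list of rows, each a list of 5 numbers: the closure, from -1 (fully open) to 1 (shut), then the shift along the tool's x, y, z in m, then the turn about the tool's z in degrees. A call has 1 to 20 rows; each row shifts and turns the commanded pose from where the row before left it, along the tool's axes as they then stand; what a row does not reach is not made up. A row lasts 1/10 s, in which the tool goes at most 50 mm and 8.59 degrees, less where a joint would pass 70% of its speed; a pose out of reach is approached as far as the arm can. A call is refused whole if a number of a shift passes 0.05 or a number of a turn 8.59, either way. A call with a gripper value outside its range is refused whole. The fingers move at their own pace and stop on an object; "squeeze" is the grip in N (left out, the last holds). Time passes only in rows, so rows that do not move let the fingers close. It gives the time, the measured TCP pose, the force and the opening at its end, in the units of the state.
- sensors.sense(): the state, without advancing time (a new reading comes with each control period).
- capture(name): name is "scene" or "top"; returns (picture, depth): 384x512x3 uint8, red, green, blue; 384x512 float32, mm along the optical axis (not along the pixel's ray), 0 where there is no reading.
- camera_params(name): a dict with "mtx" (3x3 intrinsics, pixels), "rvec" (rotation vector, rad) and "tvec" (3), from world to camera coordinates, as OpenCV has them. Camera axes: x right, y down, z forward; pixel columns grow to the right and rows downward; lengths in mm; the calibration is good to about 2 mm. A picture is of the moment at which its call begins. camera_params takes no time and is no camera call.
- order.hand_in(): hands the job in, once; it reports no verdict.
Trained networks look in the newest picture that a camera, given by its name, has taken for a name from the list of things; names that differ only in an ending like _2 or _b are one class to them, and where a whole thing is asked for, a point or a joint stands for the part that bears it (a point fixed in the world has none). Each returns a list of dicts, best first, with "p" (0 to 1); they miss things now and then, are a little off and sometimes report something else, mostly with a low value. They report only what shows in the picture. A call takes as long as a camera call.
- cut_out(camera, name): "region" (384x512 bool, what is visible of it) and "location" ([column, row] in pixels, amid what is visible of it).
- tip_of(camera, name): "location" ([column, row] in pixels: a listed point, or the origin of a listed thing).
The state is a dict: "time": time; "q": joint angles; "qd": joint speeds; "tau": joint torques, N m; "tcp_pos": TCP position; "ee_rot": TCP orientation; "wrist_force": force on the tool from outside, world axes, zero at the start; "moment": the same for the moment, N m; "gripper_width": finger opening in mm.
Only numpy, scipy, OpenCV 4.12 (cv2) and the standard library are available. Lean on these libraries where they do the work, as an engineer would, in place of code of your own. Each camera call takes 0.05 s, during which the arm holds its last target.

### The job

Free the sprung jaw of the jar holder: turn its clamp knob a quarter turn clockwise (seen from above), with the jaw still closed, so that the tongue points square outwards. Then pull the jaw open by its black upright grip until its pointer stands level with the index mark on the ledge, and finish while holding it there against the spring, so that a colleague can set a jar in; do not let go. Leave the jars and tins beside it standing where they are.

Things in the scene. Friction and masses are not known exactly. Their poses are not given: they have to be found in the camera images.
- jar_holder: Jar holder, fixed to the bench: a grey painted base plate 300 x 230 x 12 mm. Origin on the bench at the middle of the slide's track (the plate reaches 150 mm either way along x, 105 mm to +y and 125 mm to -y). Its -x axis is the direction in which the jaw is pulled open; at its +x end stands a fixed white-faced vee jaw 65 mm high; the clamp knob is on its -y side, the ledge with the index mark (top of the ledge 34 mm above the bench) on its +y side.
- clamp_knob (a joint): Clamp knob angle in rad, growing clockwise seen from above, end stop at 1.75; it starts at 0 to 0.2. At 0 its dark steel tongue and bar lie along the holder's +x and a pin under the tongue's tip stands in front of the jaw's side lug, so the jaw can be pulled only 2 to 3 mm; at 1.57 (a quarter turn) the tongue points square outwards to the holder's -y and the jaw is free. Friction about 0.08 N m; it stays where it is left.
- clamp_knob_grip (a point): Point on the knob's upright axis at the height to grip, 91 mm above the bench, 62 mm towards -x and 75 mm towards -y of the holder's origin. The knob is black: a disc 40 mm across (top 70 mm above the bench) with a bar grip 40 mm long, 14 mm thick, from 70 to 104 mm above the bench. The point turns with the knob: its x axis runs along the bar and tongue, y across the bar. The tongue reaches 44 mm from the axis.
- jaw_slide (a joint): How far the jaw is pulled open, in m along the holder's -x; 0 is closed (start), end stop at 0.09. A spring pulls it back with 5 N when closed plus 0.1 N per mm.
- pull_grip (a point): Black upright grip on the jaw's carriage, 16 mm thick along the pull (x), 36 mm wide (y), its top 125 mm and its foot about 45 mm above the bench. Origin on its centre line at a good gripping height, 18 mm below its top (107 mm above the bench). Axes as the holder's: x is against the pull. Nothing higher than 65 mm stands within 60 mm of it in front or behind (along x); the knob stands 75 mm to its -y side as it passes.
- jaw_pointer (a point): Tip of the dark steel pointer arm (4 mm wide, on the +y side of the jaw, top 48 mm above the bench), which moves with the jaw. Axes as the holder's.
- mark_tip (a point): Inner tip of the index mark: a 4 mm thick dark steel fin on a small dark rider 14 x 26 x 10 mm standing on the ledge, fixed. Axes as the holder's. The pointer is level with the mark when both have the same x along the holder (the pointer then stands beside it, 1 mm apart sideways); that needs 30 to 65 mm of opening.
- jar_a_mid (a point): Bystander: amber candle jar with metal lid, 72 mm across, 90 mm high, standing beside the holder; point half-way up.
- jar_b_mid (a point): Bystander: amber candle jar with metal lid, 72 mm across, 90 mm high, standing beside the holder; point half-way up.
- jar_c_mid (a point): Bystander: clear candle jar with metal lid, 72 mm across, 90 mm high, standing beside the holder; point half-way up.
- tin_a_mid (a point): Bystander: round tin with lid, 65 mm across, 44 mm high, on the holder's -y side; point half-way up.
- tin_b_mid (a point): Bystander: round tin with lid, 65 mm across, 44 mm high, on the holder's -y side; point half-way up.

How it is judged:
By the outcome, as a careful person would: the job done as asked, in the order asked, and still so for the second after the job is handed in, while the arm keeps its last pose, push and grip.
It also fails if it takes over 43 s, if anything falls off the work surface, if the arm or the gripper's body presses on something with over 40 N, if the wrist force passes 120 N, or if a joint passes its speed limit or range.

## Working session

There is one attempt and no reset: what is moved stays moved. The work goes in short steps, Python scripts to look and compute and a tool call to move; the robot and the scene stay as the last step left them, time stands still between calls to the robot, and variables do not carry over. Pictures are saved under pics/ and viewed, and the job is handed in when it is done.

Besides the shell and the picture viewer there is one more tool, called after "Call:" as name(argument=value, ...) on one line, values as JSON. carry_out: Moves the arm, as the interface text tells. Its arguments: {"type":"object","properties":{"deltas":{"type":"array"},"squeeze":{"type":"number"}},"required":["deltas"]}

```bash
mkdir -p pics; ls; cat > h.py <<'E'
import numpy as np, cv2
from cell import sensors, capture, camera_params, order, cut_out, tip_of, bot
def cam(n):
    c=camera_params(n); K=np.array(c['mtx'],float); R=cv2.Rodrigues(np.array(c['rvec'],float))[0]; t=np.array(c['tvec'],float).ravel()
    return K,R,t
def at_z(n,px,z):
    K,R,t=cam(n); d=R.T@np.linalg.inv(K)@np.array([px[0],px[1],1.]); o=-R.T@t
    return o+d*(z-o[2])/d[2]
def proj(n,P):
    K,R,t=cam(n); p=K@(R@np.array(P,float)+t); return p[:2]/p[2]
def dep(n,px,D):
    K,R,t=cam(n); z=D[int(round(px[1])),int(round(px[0]))]
    return R.T@(np.linalg.inv(K)@np.array([px[0],px[1],1.])*z-t)
def save(f,im): cv2.imwrite('pics/'+f,im[:,:,::-1])
E
python3 - <<'E'
from h import *
np.set_printoptions(precision=1,suppress=True)
s=sensors.sense(); print(s)
Z=dict(clamp_knob_grip=91,pull_grip=107,jaw_pointer=48,mark_tip=44,jar_holder=0,jar_a_mid=45,tin_a_mid=22)
for n in ('top','scene'):
    im,D=capture(n); save(n+'0.png',im); np.save(n+'0.npy',D)
    for k,z in Z.items():
        for r in tip_of(n,k)[:3]:
            print(n,k,round(r['p'],2),np.array(r['location']),at_z(n,r['location'],z), dep(n,r['location'],D))
print(bot.grasp_offset)
E
```

```text
pics
{'time': 0.0, 'q': array([ 54.6,  21.8,  74.4,   0. ,  83.9, -12.3]), 'qd': array([-0.1, -0. ,  0.1, -0.1, -0. ,  0. ]), 'tau': array([  0. , -44.8, -23.1,  -0. ,   0. ,  -0. ]), 'tcp_pos': array([215.4, 505.7, 230.7]), 'ee_rot': array([-180. ,    0.1,   66.9]), 'wrist_force': array([0.8, 0.3, 0.6]), 'moment': array([-0., -0., -0.]), 'gripper_width': 85.80663260227192}
top clamp_knob_grip 0.88 [355.4 226.6] [ 499.2 -153.3   91. ] [ 497.8 -150.8  102.3]
top pull_grip 0.88 [319.3 190.2] [572. -83. 107.] [569.  -80.9 121.5]
top jaw_pointer 0.64 [284.7 191. ] [584.6 -17.9  48. ] [592.2 -20.3  11. ]
top mark_tip 0.46 [282.5 203.3] [558.9 -12.4  44. ] [564.9 -14.4  10.3]
top jar_holder 0.68 [311.  202.1] [567.7 -78.5   0. ] [559.1 -72.6  47.5]
top jar_a_mid 0.63 [407.4 151.7] [ 664.9 -288.3   45. ] [ 652.2 -272.8   88.4]
top jar_a_mid 0.37 [404.4 214.8] [ 526.8 -268.7   45. ] [ 526.6 -268.3   46.4]
top tin_a_mid 0.69 [407.5 255.8] [ 442.2 -274.8   22. ] [ 441.  -267.6   43.5]
scene clamp_knob_grip 0.71 [171.5 178.4] [ 504.3 -147.8   91. ] [ 515.3 -147.3  100.6]
scene pull_grip 0.91 [200.8 184.2] [559.1 -85.7 107. ] [576.2 -86.7 122.8]
scene jaw_pointer 0.7 [230.7 206.6] [588.9 -26.8  48. ] [586.9 -26.5  45.9]
scene mark_tip 0.5 [232.  193.1] [542.  -13.5  44. ] [510.5  -8.   12.5]
scene jar_holder 0.91 [208.4 220. ] [573.7 -81.    0. ] [595.9 -82.5  25.2]
scene jar_holder 0.4 [276.9 192.1] [525.1 108.8   0. ] [603.5  79.8  81.9]
scene jar_a_mid 0.78 [119.5 256.7] [ 663.9 -276.    45. ] [ 683.6 -269.5   69.7]
scene tin_a_mid 0.91 [128.2 187.7] [ 431.6 -261.5   22. ] [ 455.2 -256.8   42.7]
18.700000000000003
```

```bash
python3 - <<'E'
from h import *
a=cv2.imread('pics/top0.png');b=cv2.imread('pics/scene0.png')
cv2.imwrite('pics/a.png',cv2.resize(a[110:290,230:450],None,fx=3.5,fy=3.3,interpolation=cv2.INTER_CUBIC))
cv2.imwrite('pics/b.png',cv2.resize(b[130:300,90:310],None,fx=3.5,fy=3.5,interpolation=cv2.INTER_CUBIC))
E
```

```text
(no output)
```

View pics/a.png

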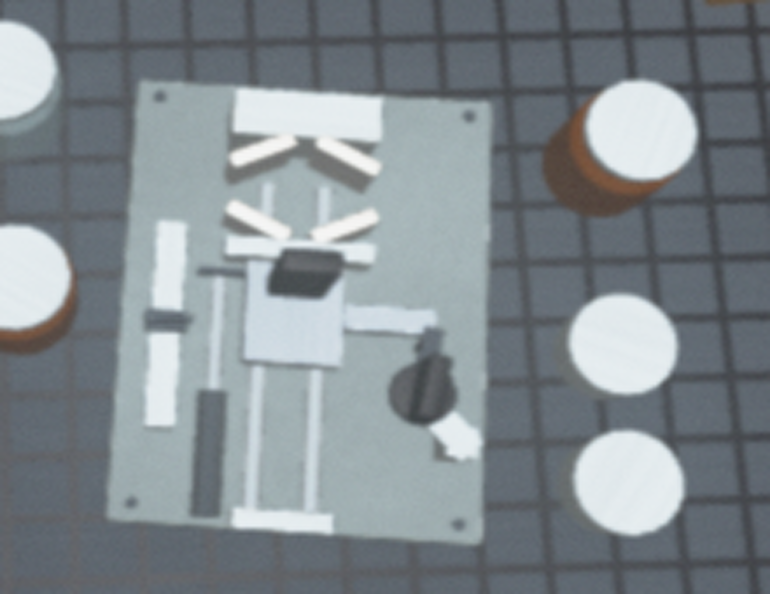

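View pics/b.png

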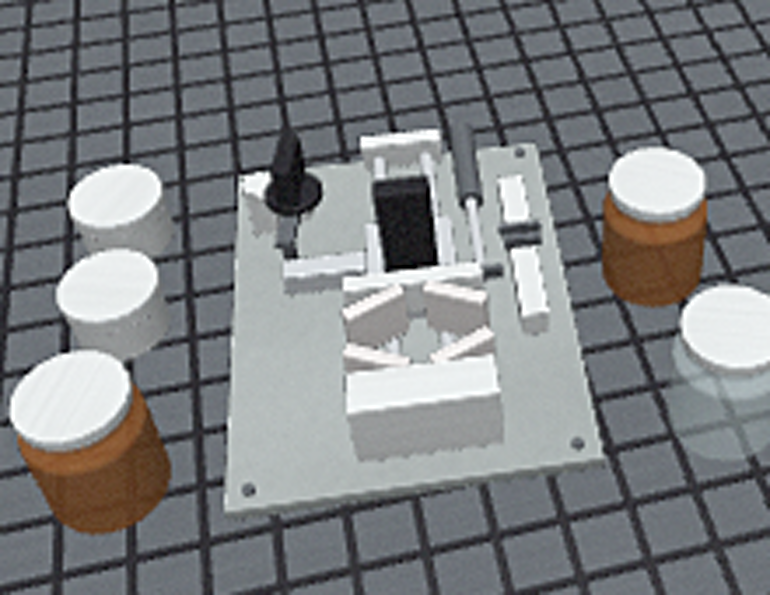

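View pics/scene0.png

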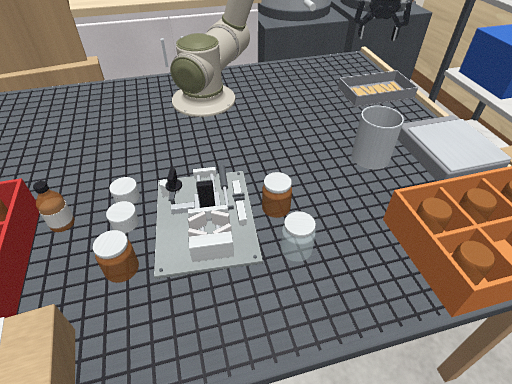

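```bash
cat > pose.py <<'E'
from h import *
from scipy.optimize import least_squares
np.set_printoptions(precision=1,suppress=True)
M=np.array([[150,105],[150,-125],[-150,-125],[-150,105]],float)
top=np.array([[137,80],[492,101],[483,543],[107,518]])/[3.5,3.3]+[230,110]-0.36
sc=np.array([[603,458],[226,510],[240,175],[541,145]])/3.5+[90,130]-0.36
def fit(P):
    Q=np.array(P)
    f=lambda v:((np.array([[np.cos(v[2]),-np.sin(v[2])],[np.sin(v[2]),np.cos(v[2])]])@M.T).T+v[:2]-Q).ravel()
    r=least_squares(f,[570,-80,0]); return r.x,f(r.x)
for n,c in (('top',top),('scene',sc)):
    v,res=fit([at_z(n,p,12)[:2] for p in c]); print(n,v[:2],np.degrees(v[2]),res)
E
python3 pose.py
```

```text
top [567.  -79.7] -5.467764935627401 [ 1.2 -0.1  0.7 -0.2 -0.6 -0.4 -1.2  0.6]
scene [570.1 -77.4] -6.113903272506368 [ 2.6  1.5  1.5 -2.2 -1.3  0.8 -2.7 -0.1]
```

```bash
cat > seg.py <<'E'
from h import *
np.set_printoptions(precision=1,suppress=True)
def cloud(n,mask,D):
    K,R,t=cam(n); v,u=np.nonzero(mask&(D>0)); z=D[v,u]
    return (R.T@((np.linalg.inv(K)@np.array([u,v,np.ones_like(u)]))*z-t[:,None])).T
if __name__=='__main__':
  for n in ('top','scene'):
    K,R,t=cam(n); print(n,'cam at',-R.T@t)
    im,D=capture(n)
    for k,lo in (('clamp_knob',85),('pull_grip',115),('pull_grip',60)):
        r=cut_out(n,k)
        if not r: continue
        m=r[0]['region'];P=cloud(n,m,D);Q=P[P[:,2]>lo]
        print(k,lo,r[0]['p'],m.sum(),len(Q),P[:,2].max(),Q.mean(0),np.percentile(Q,5,0),np.percentile(Q,95,0))
        rect=cv2.minAreaRect(Q[:,:2].astype(np.float32)); print(rect)
E
python3 seg.py
```

```text
top cam at [391.7  42.8 978.4]
clamp_knob 85 0.91 385 169 105.53544653866484 [ 496.7 -146.6  100.3] [ 479.4 -154.6   89.3] [ 514.6 -138.7  104.7]
((497.4380798339844, -148.0455322265625), (14.635647773742676, 40.10194778442383), 74.33626556396484)
pull_grip 115 0.9 1766 154 126.9377706448501 [570.9 -80.1 122.8] [564.  -96.1 119.5] [579.1 -64.2 126. ]
((571.615478515625, -80.62413787841797), (35.674381256103516, 16.050546646118164), 84.69692993164062)
pull_grip 60 0.9 1766 543 126.9377706448501 [584.8 -80.5  84.8] [ 563.  -121.    60.6] [613.6 -45.5 124.5]
((591.319091796875, -82.35462951660156), (89.473876953125, 56.522438049316406), 84.22215270996094)
scene cam at [1140.7 -119.   643.1]
clamp_knob 85 0.7 333 107 104.17010367822385 [ 506.  -147.4   97.9] [ 487.9 -156.6   86.4] [ 517.8 -138.8  103.3]
((500.8379821777344, -147.37326049804688), (13.918272972106934, 38.116294860839844), 74.26803588867188)
```

Call:
carry_out(deltas=[[[0, -0.012, 0.013, 0, 0], [0, -0.025, 0.026, 0.003, 0], [0, -0.025, 0.026, 0.003, 0], [0, -0.025, 0.026, 0.003, 0], [0, -0.025, 0.026, 0.003, 0], [0, -0.025, 0.026, 0.003, 0], [0, -0.025, 0.026, 0.003, 0], [0, -0.025, 0.026, 0.003, 0], [0, -0.025, 0.026, 0.003, 0], [0, -0.025, 0.026, 0.003, 0], [0, -0.025, 0.026, 0.003, 0], [0, -0.025, 0.026, 0.003, 0], [0, -0.025, 0.026, 0.003, 0], [0, -0.025, 0.026, 0.003, 0], [0, -0.025, 0.026, 0.003, 0], [0, -0.025, 0.026, 0.003, 0], [0, -0.025, 0.026, 0.003, 0], [0, -0.025, 0.026, 0.003, 0], [0, -0.025, 0.026, 0.003, 0], [0, -0.025, 0.026, 0.003, 0]]])

```text
time: 3.2
tcp_pos: [491.5, -142.3, 174.3]
ee_rot: [180.0, -0.0, 66.9]
wrist_force: [0.9, 0.6, 0.7]
gripper_width: 42.5
```

Call:
carry_out(deltas=[[[0, -0.002, 0.009, 0.01, 0], [0, 0, 0, 0.02, -3.7], [0, 0, 0, 0.02, -3.7], [0, 0, 0, 0, 0], [0, 0, 0, 0, 0]]])

```text
time: 3.7
tcp_pos: [498.7, -145.7, 124.6]
ee_rot: [-180.0, -0.0, 74.3]
wrist_force: [0.8, -0.0, 0.4]
gripper_width: 42.7
```

```bash
python3 - <<'E'
from h import *
s=sensors.sense();print(s['tcp_pos'],s['ee_rot'])
for n,w in (('top',(300,420,170,280)),('scene',(120,240,110,220))):
    im,D=capture(n); save(n+'1.png',im)
    x0,x1,y0,y1=w; cv2.imwrite('pics/%s1c.png'%n,cv2.resize(im[y0:y1,x0:x1,::-1],None,fx=5,fy=5,interpolation=cv2.INTER_CUBIC))
E
```

```text
[ 498.66717163 -145.72355786  124.63771237] [-1.79984476e+02 -8.79160118e-03  7.42526589e+01]
```

View pics/top1c.png

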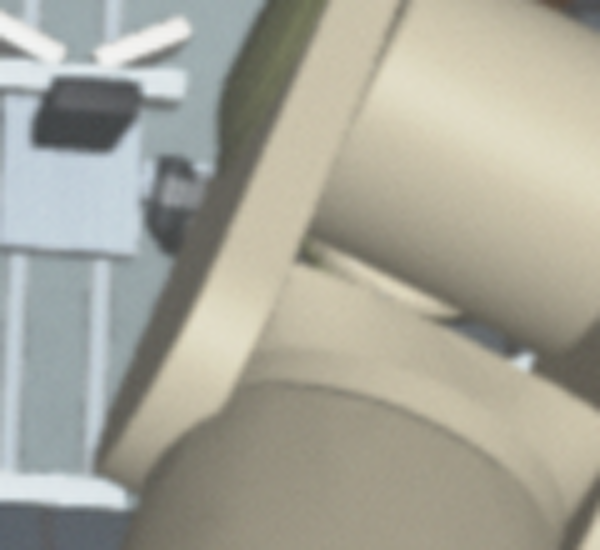

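View pics/scene1c.png

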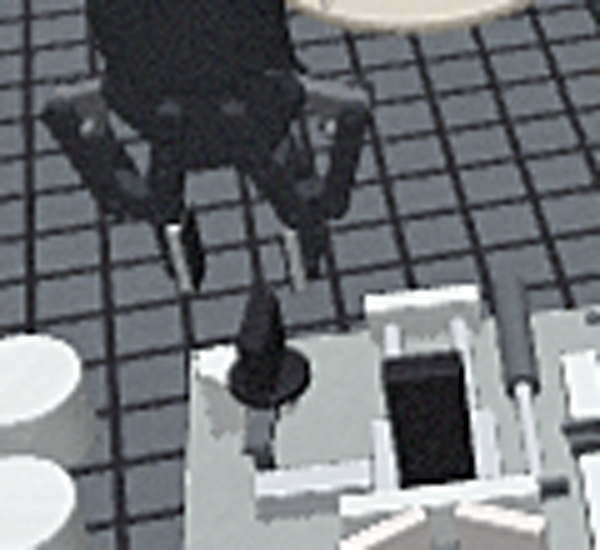

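```bash
python3 - <<'E'
from h import *
for P in ([498.7,-145.7,124.6],[498.5,-147.7,104],[498.5,-147.7,72]):
    print((proj('scene',P)-[120,110])*5)
E
```

```text
[248.68834322 278.85261295]
[251.79941562 313.21691874]
[263.06333968 363.55669593]
```

Call:
carry_out(deltas=[[[0, 0, 0, 0.016, 0], [0, 0, 0, 0.016, 0], [0, 0, 0, 0.016, 0], [0, 0, 0, 0, 0], [0.2, 0, 0, 0, 0], [0.4, 0, 0, 0, 0], [0.6, 0, 0, 0, 0], [0.6, 0, 0, 0, 0]]], squeeze=25)

```text
time: 4.6
tcp_pos: [498.8, -146.3, 76.9]
ee_rot: [179.9, 0.0, 74.3]
wrist_force: [-0.4, -0.3, 0.2]
gripper_width: 17.1
```

```bash
python3 - <<'E'
from h import *
s=sensors.sense();print(s['tcp_pos'],s['ee_rot'],s['moment'])
n='scene';im,D=capture(n)
x0,x1,y0,y1=120,240,110,220; cv2.imwrite('pics/s2c.png',cv2.resize(im[y0:y1,x0:x1,::-1],None,fx=5,fy=5,interpolation=cv2.INTER_CUBIC))
E
```

```text
[ 498.81899602 -146.26914249   76.88202829] [1.79943133e+02 1.49143907e-02 7.43190225e+01] [ 0.01652683 -0.00863033  0.04546591]
```

View pics/s2c.png

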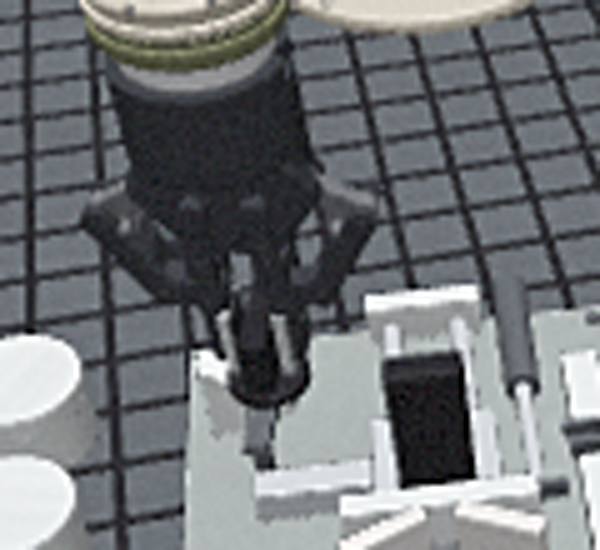

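Call:
carry_out(deltas=[[[0.7, 0, 0, 0, 0], [0.8, 0, 0, 0, 0], [1, 0, 0, 0, 0], [1, 0, 0, 0, 0], [1, 0, 0, 0, 0]]], squeeze=25)

```text
time: 5.15
tcp_pos: [498.6, -146.8, 76.8]
ee_rot: [180.0, 0.1, 74.3]
wrist_force: [-4.4, -4.7, 5.5]
gripper_width: 13.7
```

Call:
carry_out(deltas=[[[1, 0, 0, 0, 4], [1, 0, 0, 0, 4], [1, 0, 0, 0, 4], [1, 0, 0, 0, 4], [1, 0, 0, 0, 4], [1, 0, 0, 0, 4], [1, 0, 0, 0, 4], [1, 0, 0, 0, 4], [1, 0, 0, 0, 4], [1, 0, 0, 0, 4], [1, 0, 0, 0, 0]]])

```text
time: 6.25
tcp_pos: [498.1, -147.6, 76.8]
ee_rot: [179.9, 0.1, 34.2]
wrist_force: [-7.6, -9.5, 5.5]
gripper_width: 13.5
```

Call:
carry_out(deltas=[[[1, -0.0015, 0, 0, 4], [1, 0, 0, 0, 4], [1, 0, 0, 0, 4], [1, 0, 0, 0, 4], [1, 0, 0, 0, 4], [1, 0, 0, 0, 4], [1, 0, 0, 0, 4], [1, 0, 0, 0, 4], [1, 0, 0, 0, 4], [1, 0, 0, 0, 3.7], [1, 0, 0, 0, 0], [1, 0, 0, 0, 0]]])

```text
time: 7.45
tcp_pos: [497.2, -148.0, 76.8]
ee_rot: [179.9, -0.0, -5.4]
wrist_force: [-4.8, -5.6, 4.3]
gripper_width: 13.6
```

```bash
python3 - <<'E'
from h import *
s=sensors.sense();print(s['tcp_pos'],s['ee_rot'],s['moment'])
n='scene';im,D=capture(n)
x0,x1,y0,y1=120,240,110,220; cv2.imwrite('pics/s3c.png',cv2.resize(im[y0:y1,x0:x1,::-1],None,fx=5,fy=5,interpolation=cv2.INTER_CUBIC))
E
```

```text
[ 497.15544326 -147.97768554   76.82967619] [ 1.79890296e+02 -8.34246366e-04 -5.39405272e+00] [-1.084279    0.77007725 -0.07422212]
```

View pics/s3c.png

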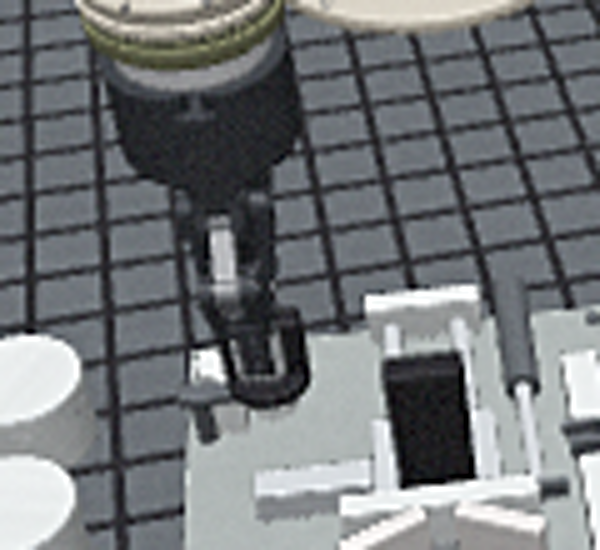

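Call:
carry_out(deltas=[[[0.6, 0, 0, 0, 0], [0.3, 0, 0, 0, 0], [0, 0, 0, 0, 0], [0, 0, 0, 0, 0], [0, 0, 0, -0.015, 0], [0, 0, 0, -0.02, 0], [0, 0, 0, -0.02, 0], [0, 0, 0, -0.02, 0], [0, 0.017, -0.018, 0, 0], [0, 0.017, -0.018, 0, 0], [0, 0.017, -0.019, 0, 0], [0, 0.017, -0.019, 0, 0], [0, 0, 0, 0, 0], [0, 0, 0, 0, 0]]])

```text
time: 8.9
tcp_pos: [571.8, -79.5, 151.0]
ee_rot: [-180.0, 0.0, -5.3]
wrist_force: [0.4, -0.4, -0.0]
gripper_width: 42.8
```

```bash
python3 - <<'E'
from seg import *
s=sensors.sense();print(s['tcp_pos'],s['ee_rot'],s['wrist_force'])
for n,w in (('top',(260,380,150,260)),('scene',(120,240,130,240))):
    im,D=capture(n)
    r=cut_out(n,'clamp_knob')
    for q in r[:1]:
        m=q['region'];P=cloud(n,m,D);Q=P[(P[:,2]>85)&(P[:,2]<110)]
        print(n,q['p'],len(Q)); 
        if len(Q)>20: print(Q.mean(0),cv2.minAreaRect(Q[:,:2].astype(np.float32)))
        T=P[(P[:,2]<68)];print(len(T),T.mean(0))
    x0,x1,y0,y1=w; cv2.imwrite('pics/%s4c.png'%n,cv2.resize(im[y0:y1,x0:x1,::-1],None,fx=5,fy=5,interpolation=cv2.INTER_CUBIC))
E
```

```text
[571.8 -79.5 151. ] [-180.     0.    -5.3] [ 0.4 -0.4 -0. ]
scene 0.73 158
[ 502.  -147.    96.6] ((499.1708984375, -146.8746795654297), (39.50379180908203, 17.014690399169922), 78.39581298828125)
130 [ 500.6 -166.7   56.6]
```

View pics/scene4c.png

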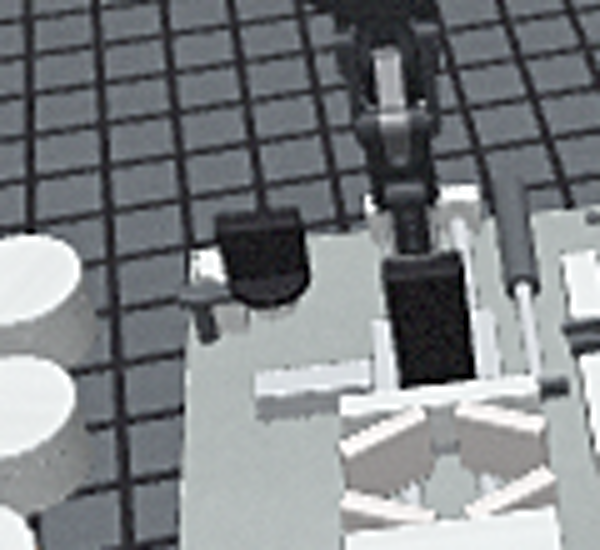

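View pics/top4c.png

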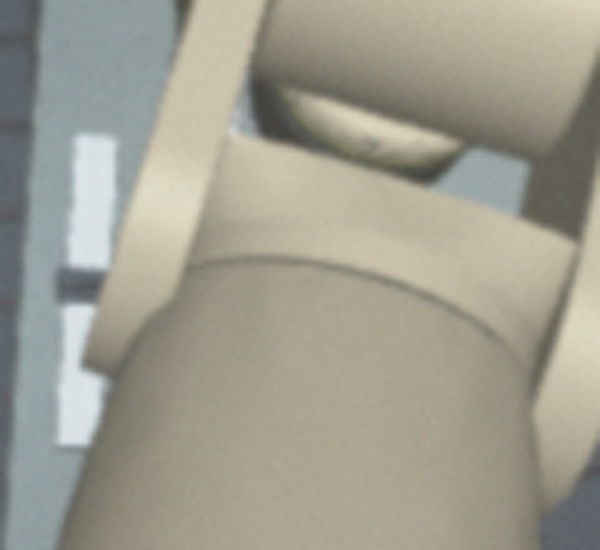

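```bash
python3 - <<'E'
from seg import *
n='scene'; im,D=capture(n)
c=cv2.resize(im[165:205,150:190,::-1],None,fx=14,fy=14,interpolation=cv2.INTER_CUBIC)
C=np.array([497,-148.2])
for yaw,col in ((-5.5,(0,255,0)),(-13,(0,0,255)),(2,(255,0,0))):
    a=np.radians(yaw); ex=np.array([np.cos(a),np.sin(a)]);ey=np.array([-ex[1],ex[0]])
    def px(x,y,z): 
        return tuple(((proj(n,[*(C+x*ex+y*ey),z])-[150,165]+.5)*14).astype(int).tolist())
    pts=[px(7,20,104),px(-7,20,104),px(-7,-20,104),px(7,-20,104)]
    cv2.polylines(c,[np.array(pts)],True,col,1)
    cv2.line(c,px(0,-20,62),px(0,-44,62),col,1)
    print(yaw,pts)
cv2.imwrite('pics/k5.png',c)
E
```

```text
-5.5 [(410, 123), (409, 68), (166, 94), (164, 149)]
-13 [(404, 133), (414, 78), (173, 83), (160, 139)]
2 [(414, 112), (402, 59), (161, 105), (171, 159)]
```

View pics/k5.png

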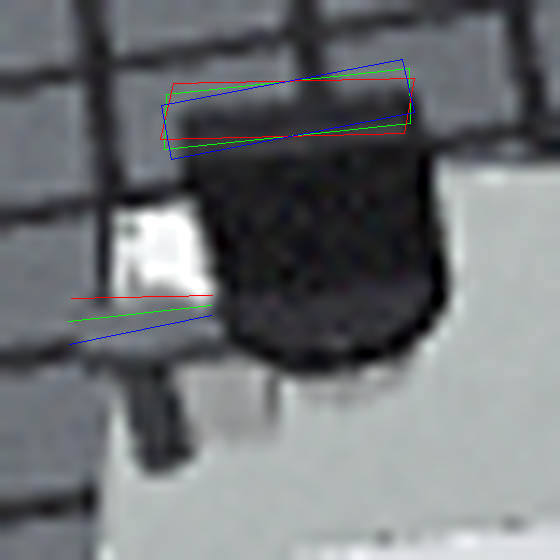

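Call:
carry_out(deltas=[[[0, 0, 0.001, 0.015, 0], [0, 0, 0, 0.016, 0], [0, 0, 0, 0.016, 0], [0, 0, 0, 0.014, 0], [0, 0, 0, 0, 0], [0.3, 0, 0, 0, 0], [0.5, 0, 0, 0, 0], [0.6, 0, 0, 0, 0], [0.8, 0, 0, 0, 0], [1, 0, 0, 0, 0], [1, 0, 0, 0, 0], [1, 0, 0, 0, 0]]], squeeze=50)

```text
time: 10.35
tcp_pos: [571.1, -80.8, 91.3]
ee_rot: [180.0, 0.1, -5.4]
wrist_force: [-6.8, -1.0, 6.0]
gripper_width: 15.2
```

```bash
cat > look.py <<'E'
import sys
from seg import *
k=sys.argv[1]
s=sensors.sense();print(s['tcp_pos'],s['ee_rot'],s['wrist_force'],s['gripper_width'])
for n,w in (('top',(260,380,150,260)),('scene',(180,260,160,220))):
    im,D=capture(n)
    for nm,z in (('jaw_pointer',48),('mark_tip',48)):
        for q in tip_of(n,nm)[:2]: print(n,nm,q['p'],np.array(q['location']),at_z(n,q['location'],z))
    f=5 if n=='top' else 9
    x0,x1,y0,y1=w; cv2.imwrite('pics/%s_%s.png'%(n,k),cv2.resize(im[y0:y1,x0:x1,::-1],None,fx=f,fy=f,interpolation=cv2.INTER_CUBIC))
E
python3 look.py 6
```

```text
[571.1 -80.8  91.3] [180.    0.1  -5.4] [-6.8 -1.   6. ] 15.246556772246999
top mark_tip 0.57 [285.  205.5] [553.3 -17.3  48. ]
top mark_tip 0.21 [229.8 136.4] [709.2  96.8  48. ]
scene jaw_pointer 0.94 [230.5 204.9] [583.4 -26.1  48. ]
scene mark_tip 0.58 [231.9 192.7] [544.6 -14.1  48. ]
```

View pics/scene_6.png

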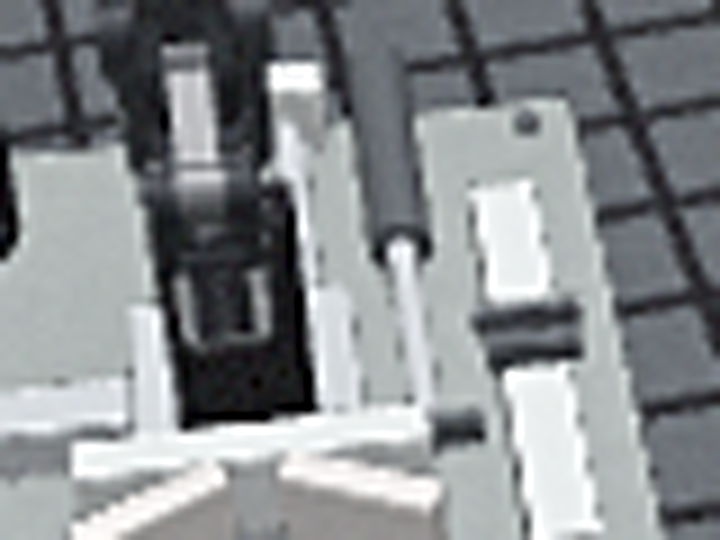

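Call:
carry_out(deltas=[[[1, -0.004, 0, 0, 0], [1, -0.007, 0, 0, 0], [1, -0.007, 0, 0, 0], [1, -0.007, 0, 0, 0], [1, 0, 0, 0, 0], [1, 0, 0, 0, 0]]], squeeze=60)

```text
time: 11.25
tcp_pos: [548.5, -78.6, 91.3]
ee_rot: [180.0, -0.3, -5.4]
wrist_force: [6.8, 0.3, 0.6]
gripper_width: 15.2
```

```bash
python3 look.py 7
```

```text
[548.5 -78.6  91.3] [180.   -0.3  -5.4] [6.8 0.3 0.6] 15.153864586545033
top mark_tip 0.4 [284.6 206.1] [552.  -16.4  48. ]
scene jaw_pointer 0.97 [231.7 198.2] [562.7 -18.7  48. ]
scene jaw_pointer 0.62 [296.  231.9] [699.7  94.2  48. ]
scene mark_tip 0.41 [232.1 192.6] [544.4 -13.6  48. ]
```

View pics/scene_7.png

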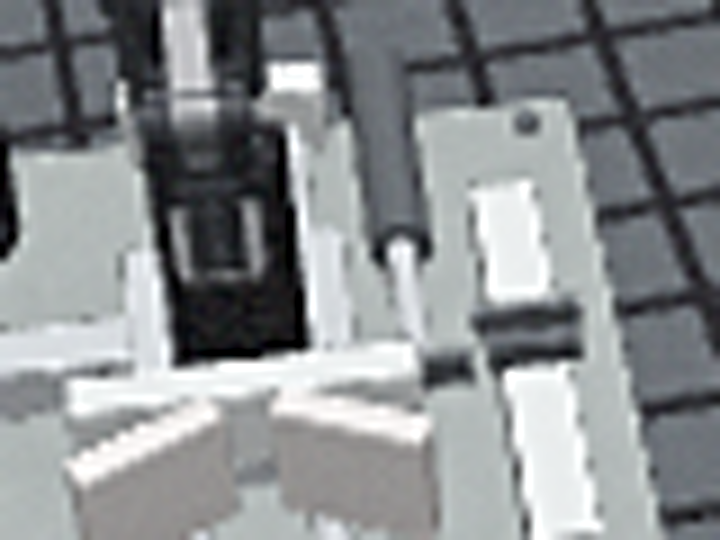

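View pics/top_7.png

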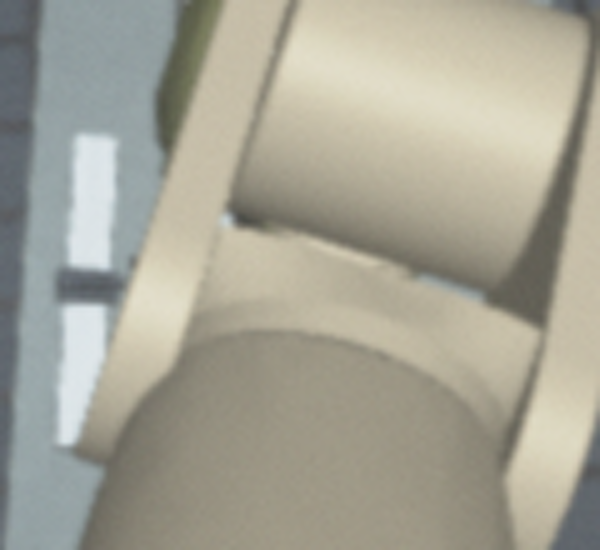

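Call:
carry_out(deltas=[[[1, -0.004, 0, 0, 0], [1, -0.004, 0, 0, 0], [1, -0.004, 0, 0, 0], [1, -0.002, 0, 0, 0], [1, 0, 0, 0, 0], [1, 0, 0, 0, 0]]])

```text
time: 12.15
tcp_pos: [534.9, -77.2, 91.3]
ee_rot: [180.0, -0.3, -5.4]
wrist_force: [8.6, 1.5, 1.0]
gripper_width: 15.2
```

```bash
sed -i "s/(180,260,160,220)/(215,255,175,210)/; s/else 9/else 18/" look.py; python3 look.py 8
```

```text
[534.9 -77.2  91.3] [180.   -0.3  -5.4] [8.6 1.5 1. ] 15.228638004704013
scene jaw_pointer 0.81 [229.3 194.2] [548.  -21.3  48. ]
scene jaw_pointer 0.23 [208.1 217.2] [607.6 -83.1  48. ]
scene mark_tip 0.46 [232.7 195.2] [553.5 -14.1  48. ]
```

View pics/scene_8.png

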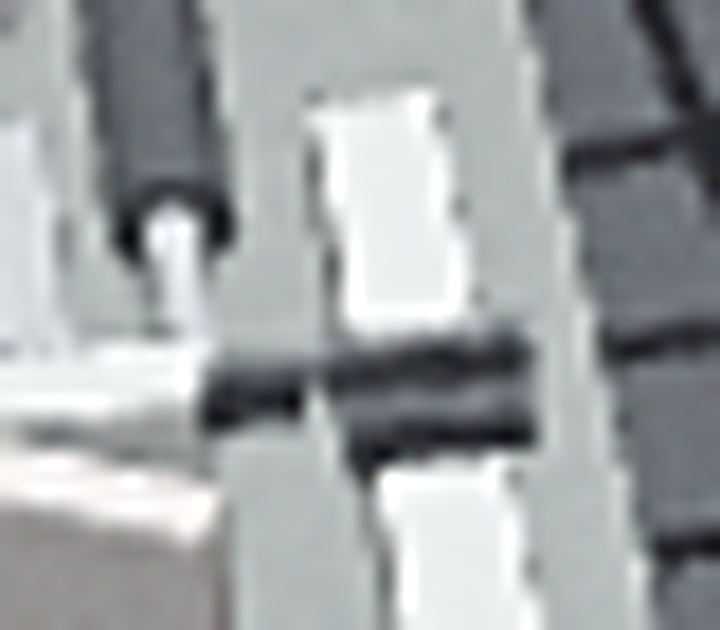

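View pics/top_8.png

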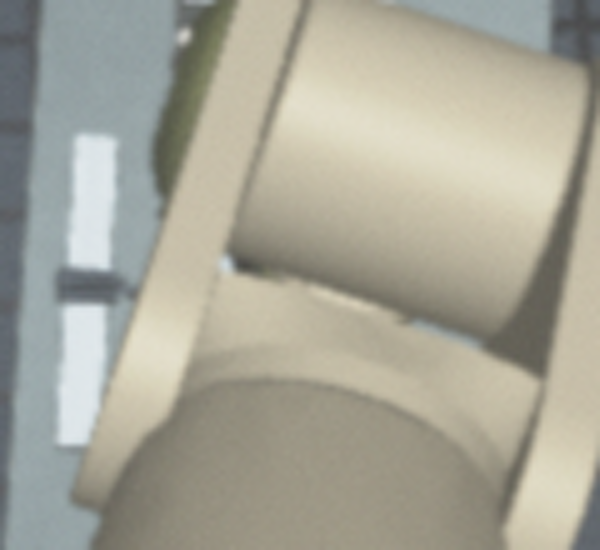

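```bash
python3 - <<'E'
from h import *
im=cv2.imread('pics/top0.png')
cv2.imwrite('pics/t9.png',cv2.resize(im[180:220,262:307],None,fx=16,fy=14,interpolation=cv2.INTER_CUBIC))
im=cv2.imread('pics/scene0.png')
cv2.imwrite('pics/s9.png',cv2.resize(im[175:217,215:255],None,fx=14,fy=14,interpolation=cv2.INTER_CUBIC))
E
```

```text
(no output)
```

View pics/t9.png

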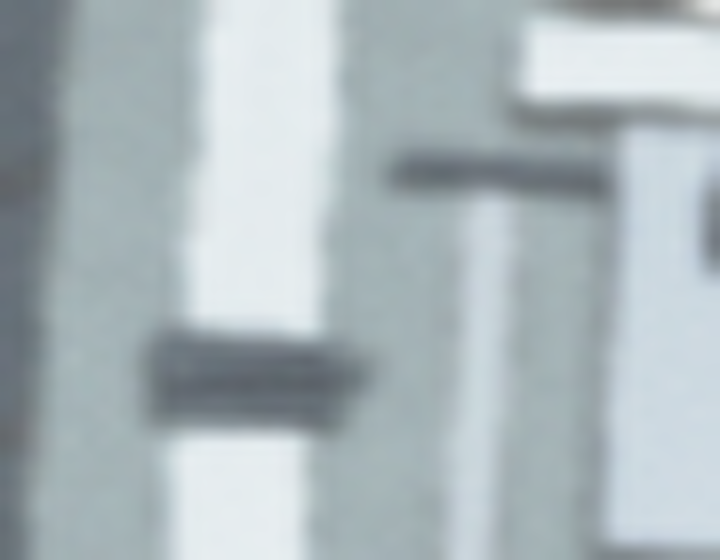

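View pics/s9.png

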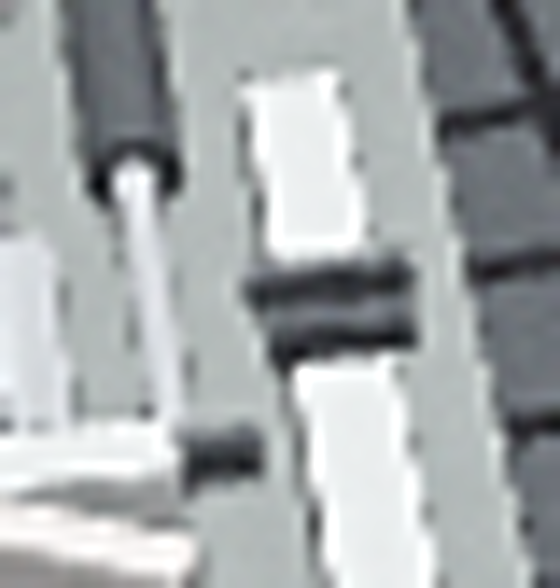

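```bash
python3 - <<'E'
from h import *
np.set_printoptions(precision=1,suppress=True)
a=np.radians(-5.45); e=np.array([np.cos(a),np.sin(a)])
O=np.array([568.,-79.5])
def hx(n,p,z): return (at_z(n,p,z)[:2]-O)@e
f=lambda x,y:(262+x/16-.47,180+y/14-.46)
g=lambda x,y:(215+x/14-.46,175+y/14-.46)
h=lambda x,y:(215+x/18-.47,175+y/18-.47)
print('top pointer +x edge / mid / -x edge',[hx('top',f(*p),48) for p in ((395,152),(395,167),(395,186))], 'right end',[hx('top',f(*p),48) for p in ((600,168),(600,182),(600,198))])
print('top fin mid z48,z52,z54',[hx('top',f(370,376),z) for z in (48,52,54)], hx('top',f(160,380),50))
print('top rider +x top edge z44',hx('top',f(165,335),44),hx('top',f(320,342),44),'-x bottom z34',hx('top',f(165,425),34),hx('top',f(320,432),34))
print('scene rider bottom +x z34',hx('scene',g(275,360),34),hx('scene',g(410,345),34))
print('scene fin top rear edge',[hx('scene',g(250,283),z) for z in (48,52,54)],[hx('scene',g(410,262),z) for z in (48,52,54)])
print('scene pointer0 rear top',hx('scene',g(260,430),48),'bottom front z?',[hx('scene',g(260,470),z) for z in(44,42,40)])
print('pointer now rear top',hx('scene',h(290,360),48),hx('scene',h(215,375),48))
E
```

```text
top pointer +x edge / mid / -x edge [np.float64(12.150708175467289), np.float64(9.828913410469838), np.float64(6.891255362265286)] right end [np.float64(11.500414034936622), np.float64(9.334409006026645), np.float64(6.861411634463525)]
top fin mid z48,z52,z54 [np.float64(-22.505560868342307), np.float64(-23.21328078705916), np.float64(-23.567140746417586)] -25.316002592805958
top rider +x top edge z44 -17.325103714873215 -17.025021615923958 -x bottom z34 -29.437060131234905 -29.133228823980865
scene rider bottom +x z34 -16.860345658760124 -16.520052747511794
scene fin top rear edge [np.float64(-22.313741991890392), np.float64(-18.306517433690434), np.float64(-16.3029051545904)] [np.float64(-22.771266352426935), np.float64(-18.760966308927784), np.float64(-16.7558162871781)]
scene pointer0 rear top 12.450591631462476 bottom front z? [np.float64(17.770514203329654), np.float64(15.914104210667873), np.float64(14.057694218005981)]
pointer now rear top -23.78343896304301 -22.646596499290748
```

```bash
python3 - <<'E'
from h import *
o=[]
a=cv2.imread('pics/top_7.png');b=cv2.imread('pics/top_8.png')
# average several live frames
ims=[capture('top')[0].astype(float) for _ in range(4)]
im=np.mean(ims,0).astype(np.uint8); cv2.imwrite('pics/top8avg.png',im[:,:,::-1])
z=cv2.imread('pics/top0.png')
c=[cv2.resize(x,(380,450),interpolation=cv2.INTER_CUBIC) for x in (cv2.resize(a,(120,110),interpolation=cv2.INTER_AREA)[40:70,8:33], im[190:220,268:293,::-1])]
cv2.imwrite('pics/c10.png',np.hstack(c))
E
```

```text
(no output)
```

View pics/c10.png

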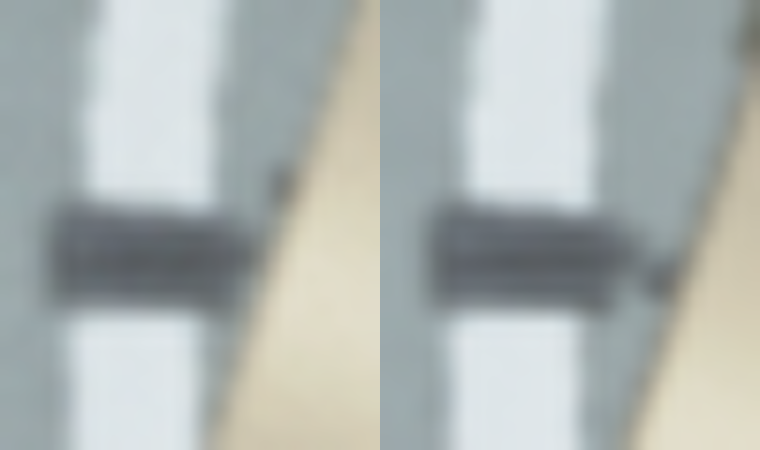

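```bash
python3 - <<'E'
import cv2,numpy as np
np.set_printoptions(precision=0,suppress=True,linewidth=200)
a=cv2.imread('pics/top0.png',0).astype(float); b=cv2.imread('pics/top8avg.png',0).astype(float)
print('top0 cols 280..300 rows 186..213')
print(np.c_[range(186,213),a[186:213,279:300]])
print('avg8 cols 279..290'); print(np.c_[range(198,214),b[198:214,276:290]])
E
```

```text
top0 cols 280..300 rows 186..213
[[186. 233. 233. 233. 223. 181. 170. 174. 174. 172. 175. 174. 174. 174. 168. 161. 184. 221. 226. 225. 225. 225.]
 [187. 233. 234. 233. 224. 189. 171. 172. 174. 173. 174. 172. 174. 173. 167. 153. 144. 159. 164. 161. 157. 157.]
 [188. 232. 234. 234. 226. 192. 175. 172. 173. 172. 174. 174. 174. 174. 169. 154. 133. 127. 127. 123. 123. 123.]
 [189. 232. 233. 233. 222. 191. 174. 173. 169. 166. 168. 169. 170. 171. 173. 165. 151. 144. 139. 140. 136. 134.]
 [190. 233. 233. 230. 218. 185. 172. 169. 162. 153. 151. 152. 155. 158. 165. 159. 158. 156. 156. 154. 156. 152.]
 [191. 233. 233. 228. 211. 184. 171. 164. 147. 126. 121. 121. 122. 127. 128. 127. 130. 134. 134. 135. 137. 141.]
 [192. 233. 233. 228. 211. 181. 171. 161. 133. 114. 109. 105. 108. 115. 115. 112. 113. 114. 113. 114. 114. 122.]
 [193. 233. 233. 227. 211. 183. 172. 166. 146. 135. 130. 132. 134. 143. 150. 139. 125. 120. 119. 115. 112. 114.]
 [194. 233. 232. 226. 205. 179. 174. 172. 167. 166. 163. 164. 170. 184. 199. 189. 170. 160. 154. 148. 143. 136.]
 [195. 233. 233. 223. 194. 177. 172. 173. 173. 173
[... 2552 characters left out ...]
205. 106. 106. 105. 104. 103. 105. 111. 122. 136. 146. 158. 157. 152. 166.]
 [206. 100.  99.  99.  97.  98.  99. 102. 108. 119. 137. 149. 146. 149. 180.]
 [207.  91.  91.  92.  91.  90.  92.  96. 104. 115. 126. 126. 129. 153. 187.]
 [208. 102. 100. 101. 101. 101. 101. 105. 118. 128. 120. 111. 128. 166. 194.]
 [209. 110. 109. 107. 107. 106. 104. 109. 129. 142. 129. 117. 139. 182. 200.]
 [210. 151. 150. 146. 145. 137. 122. 118. 138. 156. 153. 145. 158. 192. 203.]
 [211. 215. 215. 215. 214. 199. 166. 149. 156. 161. 158. 155. 174. 202. 207.]
 [212. 226. 227. 226. 225. 213. 175. 161. 164. 162. 154. 155. 188. 207. 209.]
 [213. 226. 227. 228. 226. 213. 175. 163. 164. 162. 155. 165. 199. 211. 212.]]
```

Call:
carry_out(deltas=[[[1, 0.0015, 0, 0, 0], [1, 0.0018, 0, 0, 0], [1, 0, 0, 0, 0], [1, 0, 0, 0, 0], [1, 0, 0, 0, 0]]])

```text
time: 13.15
tcp_pos: [538.4, -77.6, 91.3]
ee_rot: [180.0, -0.3, -5.4]
wrist_force: [9.6, 0.6, 0.8]
gripper_width: 15.3
```

```bash
cat > l2.py <<'E'
from h import *
import sys
np.set_printoptions(precision=0,suppress=True,linewidth=200)
s=sensors.sense();print(np.round(s['tcp_pos'],1),s['wrist_force'],s['gripper_width'])
T=np.mean([capture('top')[0].astype(float) for _ in range(4)],0);S=np.mean([capture('scene')[0].astype(float) for _ in range(4)],0)
np.save('T.npy',T);np.save('S.npy',S)
b=cv2.cvtColor(T.astype(np.uint8),cv2.COLOR_RGB2GRAY)
print(np.c_[range(200,214),b[200:214,280:290]])
c=[cv2.resize(x.astype(np.uint8)[:,:,::-1],(w,450),interpolation=cv2.INTER_CUBIC) for x,w in ((T[190:220,268:293],375),(S[182:207,224:248],432))]
cv2.imwrite('pics/l_%s.png'%sys.argv[1],np.hstack(c))
E
python3 l2.py 11
```

```text
[538. -78.  91.] [10.  1.  1.] 15.322767522518923
[[200 226 217 178 164 164 163 164 162 159 151]
 [201 226 214 171 161 164 163 164 161 154 152]
 [202 223 212 170 160 163 163 164 162 153 158]
 [203 208 199 166 156 162 162 162 157 152 168]
 [204 144 142 137 140 152 158 158 151 152 180]
 [205 104 106 113 124 134 138 140 142 158 188]
 [206  98  98 103 107 113 115 116 133 168 196]
 [207  92  92  98 104 113 116 115 139 181 201]
 [208 102 102 105 120 134 136 133 154 193 204]
 [209 107 104 110 129 152 152 149 171 202 208]
 [210 137 121 117 138 155 153 155 187 207 210]
 [211 200 166 149 155 161 156 165 200 212 212]
 [212 214 175 162 163 158 157 180 211 216 215]
 [213 213 173 163 164 155 158 194 216 218 217]]
```

View pics/l_11.png

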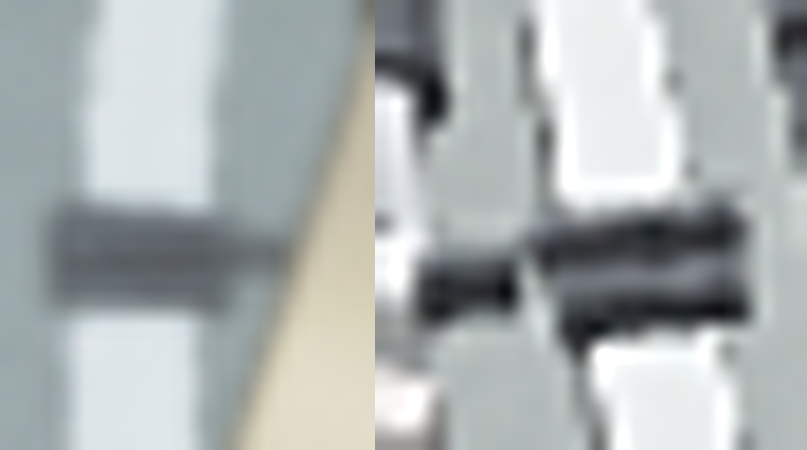

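```bash
python3 - <<'E'
from h import *
np.set_printoptions(precision=1,suppress=True,linewidth=200)
D=np.median([capture('top')[1] for _ in range(5)],0); D0=np.load('top0.npy')
print('now top'); print(np.array([[dep('top',(c,r),D)[2] for c in range(270,287)] for r in range(201,213)]))
print('pointer0'); print(np.array([[dep('top',(c,r),D0)[2] for c in range(285,298)] for r in range(189,196)]))
S=np.median([capture('scene')[1] for _ in range(5)],0)
print('scene'); print(np.array([[dep('scene',(c,r),S)[2] for c in range(224,247)] for r in range(190,203)]))
E
```

```text
now top
[[ 10.   10.   11.8  10.1  34.4  33.7  32.   32.9  31.9  32.2  31.3  33.4  11.3  11.2  11.6  10.6  11.6]
 [ 10.7  10.9  10.1  12.3  31.9  32.3  33.   33.   33.1  32.7  30.7  31.   10.7   9.8  11.   10.8  10.9]
 [ 10.1  11.3  43.   41.7  41.9  33.8  32.2  33.3  31.6  32.7  32.7  33.1   9.8  11.6  10.4  11.6  11.7]
 [ 11.2   9.6  41.5  44.1  41.6  43.4  42.2  43.   43.3  42.1  41.3  42.3  42.   42.7  11.1   8.6  10.6]
 [ 10.2  51.3  50.8  50.2  50.2  50.7  50.   51.6  51.1  50.8  41.6  41.9  42.3  43.9  12.   10.3  10.2]
 [ 11.8  50.1  52.4  50.   51.   50.2  51.6  49.5  50.4  51.7  50.9  51.2  51.8  51.2  50.6  50.2  45.9]
 [ 10.6  10.1  43.   43.3  44.9  45.7  46.3  47.2  47.2  49.9  49.4  48.9  49.8  50.9  51.1   9.4  47.3]
 [ 11.5  37.9  42.   42.5  42.2  40.5  42.8  41.9  40.6  41.1  42.3  43.5  42.9  43.    9.9  10.4  10.4]
 [  9.4  40.7  42.7  41.9  42.7  42.5  43.3  43.   42.8  43.4  43.5  42.8  42.3  41.6  10.6  10.3  10. ]
 [  9.6   9.6  10.2  34.2  36.4  35.7  36.9  37.8  38.9  39.7  39.7  42.4  42.5  42.4   9.7  10.2 343.7]
 [  9.4  11.1  10.3  32.   33.1  31.4  32.
[... 1495 characters left out ...]
1.  45.  44.  43.2 43.9 43.6 43.4 11.  12.  42.8 43.1 43.  42.  42.5 42.3 43.  43.9 41.9 42.6 41.9 10.1 11.1]
 [61.1 60.6 42.7 41.2 41.9 41.  41.5 40.4 10.9 11.2 42.6 41.8 41.8 40.4 40.9 40.5 39.9 39.6 39.  38.8 38.4  9.9  9. ]
 [57.3 56.6 39.3 37.1 37.2 37.8 36.6 10.1 10.2 10.6 39.  38.  38.  38.8 37.7 38.  36.1 36.7 36.1 34.7 34.8 10.6 10.4]
 [53.9 53.4 33.  31.6 11.5 11.7 11.3 10.5 10.  11.3 35.1 34.8 34.6 34.7 33.1 33.7 31.2 32.5 32.8 10.5 10.6 10.  11.1]
 [51.  50.6 50.8 10.2  9.7 10.3 11.3 10.2 11.  10.5 10.8 22.2 34.7 32.7 33.5 33.8 32.8 32.7 33.2 10.5 11.1 10.9 10.5]
 [60.9 47.  45.9  9.6 10.7 10.3 10.1 10.2 10.7 10.8 10.5 17.  32.  32.7 33.4 32.8 32.1 31.7 32.7 32.  10.6  9.9 11.4]]
```

```bash
python3 - <<'E'
from h import *
np.set_printoptions(precision=1,suppress=True,linewidth=200)
S=np.mean([capture('scene')[1] for _ in range(5)],0)
T=np.mean([capture('top')[1] for _ in range(5)],0)
for yaw in (-5.0,-5.5,-6):
    a=np.radians(yaw); e=np.array([np.cos(a),np.sin(a)])
    def X(n,D,rs,cs,lo,hi):
        P=[dep(n,(c,r),D) for r in rs for c in cs]; P=np.array([p for p in P if lo<p[2]<hi])
        return len(P), ((P[:,:2]-[568,-79.5])@e)
    for nm,n,D,rs,cs,lo,hi in (('ptr front','scene',S,range(196,200),range(227,231),36,45.3),('fin front','scene',S,range(193,197),range(232,244),44.6,49.4),
      ('rider front','scene',S,range(197,201),range(234,243),34.2,41.2),
      ('ptr top','scene',S,range(194,198),range(227,232),46,49),('fin top','scene',S,range(192,196),range(232,244),49.8,53),
      ('fin top T','top',T,range(203,209),range(271,284),49.8,53),('rider T','top',T,range(202,211),range(272,284),41,44.5)):
        k,x=X(n,D,rs,cs,lo,hi); print(yaw,nm,k,'mean %.1f sd %.1f min %.1f max %.1f'%(x.mean(),x.std(),x.min(),x.max()))
E
```

```text
-5.0 ptr front 12 mean -19.5 sd 0.4 min -20.5 max -18.7
-5.0 fin front 17 mean -20.5 sd 0.4 min -21.1 max -19.8
-5.0 rider front 18 mean -15.5 sd 0.4 min -16.3 max -14.6
-5.0 ptr top 7 mean -20.9 sd 1.5 min -23.8 max -18.9
-5.0 fin top 15 mean -22.1 sd 1.1 min -23.8 max -20.4
-5.0 fin top T 18 mean -22.2 sd 1.3 min -24.3 max -20.4
-5.0 rider T 45 mean -22.3 sd 4.8 min -29.4 max -15.1
-5.5 ptr front 12 mean -20.0 sd 0.4 min -21.0 max -19.2
-5.5 fin front 17 mean -21.1 sd 0.4 min -21.9 max -20.5
-5.5 rider front 18 mean -16.2 sd 0.4 min -16.9 max -15.3
-5.5 ptr top 7 mean -21.4 sd 1.5 min -24.3 max -19.5
-5.5 fin top 15 mean -22.8 sd 1.1 min -24.4 max -21.0
-5.5 fin top T 18 mean -22.8 sd 1.2 min -24.9 max -21.1
-5.5 rider T 45 mean -23.0 sd 4.8 min -30.0 max -15.8
-6 ptr front 12 mean -20.4 sd 0.4 min -21.5 max -19.6
-6 fin front 17 mean -21.8 sd 0.4 min -22.7 max -21.1
-6 rider front 18 mean -16.9 sd 0.4 min -17.4 max -16.0
-6 ptr top 7 mean -21.9 sd 1.5 min -24.8 max -20.0
-6 fin top 15 mean -23.4 sd 1.2 min -25.0 max -21.7
-6 fin top T 18 mean -23.5 sd 1.2 min -25.5 max -21.7
-6 rider T 45 mean -23.6 sd 4.8 min -30.6 max -16.6
```

```bash
python3 - <<'E'
from h import *
a=np.radians(-5.45); e=np.array([np.cos(a),np.sin(a)])
for n,F,rs,cs in (('scene','scene0.npy',range(198,214),range(227,236)),('top','top0.npy',range(188,196),range(286,299))):
    D=np.load(F)
    for lo,hi in ((36,45.3),(45.8,49.5)):
        P=np.array([dep(n,(c,r),D) for r in rs for c in cs]); hh=(P[:,:2]-[568,-79.5])@e
        m=(P[:,2]>lo)&(P[:,2]<hi)&(hh>4)&(hh<16)&(P[:,1]>-48); x=hh[m]
        print(n,lo,len(x),x.mean(),x.std(),np.sort(x).round(1))
E
```

```text
scene 36 17 12.831020165961753 1.0292078235606437 [10.8 11.1 11.7 11.8 12.1 12.1 12.2 13.4 13.4 13.4 13.5 13.6 13.6 13.6
 13.6 13.7 14.6]
scene 45.8 7 10.887483458884324 1.0087484292313553 [ 9.1 10.1 10.4 10.9 11.9 11.9 11.9]
top 36 21 8.519247912953265 2.1843257501816677 [ 4.7  5.   5.3  5.3  6.8  7.   7.6  8.6  9.   9.   9.   9.1  9.1  9.2
  9.3  9.5  9.7 10.  10.6 11.8 13.5]
top 45.8 16 10.964576304375909 1.3260610615791248 [ 9.   9.1  9.1  9.3  9.7  9.7 11.2 11.5 11.6 11.7 11.8 11.9 12.1 12.3
 12.6 12.8]
```

Call:
carry_out(deltas=[[[1, -0.001, 0, 0, 0], [1, 0, 0, 0, 0], [1, 0, 0, 0, 0], [1, 0, 0, 0, 0], [1, 0, 0, 0, 0]]])

```text
time: 15.05
tcp_pos: [537.3, -77.5, 91.3]
ee_rot: [180.0, -0.3, -5.4]
wrist_force: [8.5, 1.4, 1.7]
gripper_width: 15.1
```

```bash
cat > fin.py <<'E'
from h import *
s=sensors.sense();print(s['time'],s['tcp_pos'],s['wrist_force'],s['gripper_width'],s['qd'].round(2))
im,_=capture('scene'); save('final.png',im)
S=np.mean([capture('scene')[1] for _ in range(8)],0)
a=np.radians(-5.5); e=np.array([np.cos(a),np.sin(a)])
for nm,rs,cs,lo,hi in (('ptr',range(194,200),range(227,231),36,45.3),('fin',range(193,197),range(232,244),44.6,49.4)):
    P=[dep('scene',(c,r),S) for r in rs for c in cs]; P=np.array([p for p in P if lo<p[2]<hi]); x=(P[:,:2]-[568,-79.5])@e
    print(nm,len(x),x.mean(),np.median(x),x.std())
E
python3 fin.py
python3 l2.py 12|head -1
```

```text
15.05 [537.33471814 -77.46449034  91.30959078] [8.49434737 1.37238885 1.72830451] 15.056877027876133 [ 0.01 -0.04  0.    0.03  0.04  0.03]
ptr 9 -21.35790250473125 -21.36747656909914 0.314540952929803
fin 16 -21.23412747521691 -21.27546676505238 0.36729629857528007
[537. -78.  91.] [9. 2. 1.] 15.032799859086591
```

View pics/l_12.png

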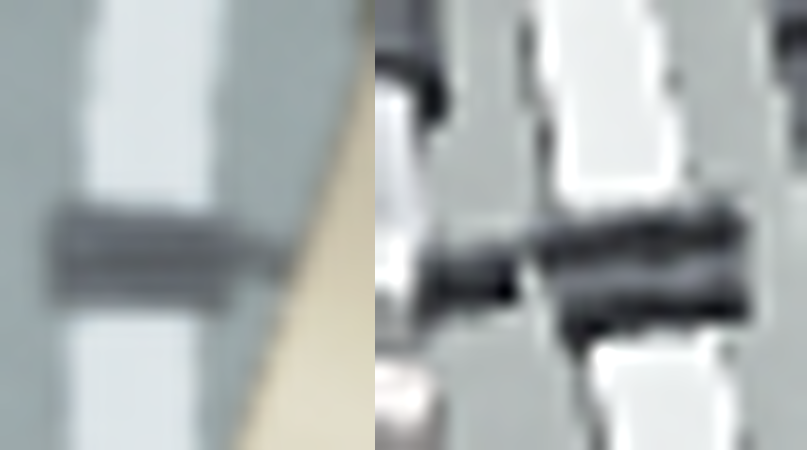

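View pics/final.png

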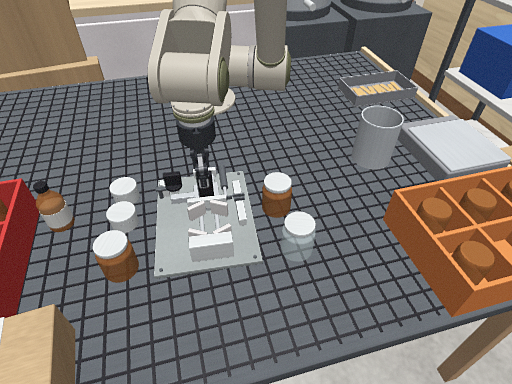

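```bash
python3 -c "
from cell import order; print(order.hand_in())"
```

```text
the job is handed in; nothing more can be done
None
```

The clamp is released and the jaw is held open with its pointer level with the index mark. I handed the job in at about 16 s, with the gripper still holding the grip.

- **Knob:** I turned it about 80° clockwise with the jaw still closed; it had started roughly 10° round. It then stood parallel to the holder's sideways axis to within about 2° in the camera picture, with the tongue pointing outwards.
- **Jaw:** I gripped the black upright with 60 N and pulled, went about 3.5 mm too far, eased back, then made a final 1 mm correction. The opening is about 34 mm, and the wrist feels about 8.5 N from the spring with the arm at rest.
- **Last check on the pointer:** The scene camera's depth put the front faces of the pointer and the mark within about 0.1 mm along the holder. The closed position plus the distance pulled agreed with that.
- **Disagreement:** The top camera's brightness, where the arm partly hides the pointer, suggested the pointer may be about 1 mm past the mark. I trusted the depth reading, because blur and the visible side of the mark affect the brightness reading.
- **Jars and tins:** They stand where they were in the last picture. Wrist forces in the readings after each move stayed under about 14 N.

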